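# Pop the tablet drawer with the wooden dowel

## Task

The tablet drawer of the blue cleaning-tablet unit is held shut by a spring catch: take the wooden dowel from the tool stand and push it down through the orange-ringed hole until the catch lets go and the drawer springs open. Then put the dowel back, upright, in the stand hole it came from, leaving the drawer open and the black tamper where it stands.

Things in the scene. Friction and masses are not known exactly. Their poses are not given: they have to be found in the camera images.
- dowel_grip (a point): Loose pale wooden dowel (50-110 g), upright in either hole of the steel stand. Upwards: stem 14 mm thick, 55 long, bevelled tip; guard disc 56 wide, 8 thick; round grip 16 thick, 65 long. Point: on its axis mid-grip, 95 mm above the tip, 40 above the guard's underside; z up. The guard rests on the stand's deck 70 mm above the table, the stem hanging in a 34 mm hole, so it stands by itself.
- tamper_grip (a point): Bystander: black ribbed tamper in the stand's other hole, 100 mm from the dowel. Guard disc 56 mm wide, grip 32 mm thick, 65 long. Point: on its axis mid-grip, 110 mm above the table, 33 mm below its top. The stand is fixed, 110 x 212 mm, 70 high, its two 34 mm holes along its length.
- port (a point): Orange-ringed 34 mm hole in the flat top of the fixed see-through blue unit (200 x 170, 100 mm high); the unringed hole leads nowhere. Point: centre of its mouth, 100 mm above the table, z up, x the way the drawer opens. 38 mm below the mouth lies the catch's orange pad, sprung (4-8 N): pressed 8 mm it frees the drawer, 20 at most. The dowel's guard meets the top when the pad is 17 mm down.
- drawer (a joint): White tablet drawer in the unit's side facing away from the robot: metres out, 0 shut and caught, 0.055 fully out. A spring (3 N) drives it out by itself as soon as the catch is pressed down 8 mm, and it then stays out. While caught it cannot be pulled out.

How it is judged:
By the outcome, as a careful person would: the job done as asked, in the order asked, and still so for the second after the job is handed in, with the robot touching nothing.
It also fails if it takes over 48 s, if anything falls off the work surface, if the arm or the gripper's body presses on something with over 40 N, if the wrist force passes 120 N, or if a joint passes its speed limit or range.

## Robot

A 6-joint arm with a two-finger parallel gripper is mounted at the origin on the work surface. World frame = base frame: x ahead of the robot, y to its left, z up, the work surface at z = 0. Lengths are in m, angles in rad, forces in N, time in s.
With the tool pointing down it reaches from about 0.275 to 0.975 m from the base axis. Payload 8.4 kg.
Tool frame: the origin (TCP) lies on the centre line of the jaws, within the pads' length; the fingertips stand 25 mm ahead of it and the grasp point (between the pads) lies 6 mm ahead of it; z points along the fingers, y is the direction in which the jaws open and shut (so a half turn about z gives the same grasp; the last joint's range is limited). The gripper opens to 92 mm and grips with 3 to 60 N. Pads are 20 mm wide; open, the fingers measure 128 mm over their backs; the gripper's body (75 mm by 189 mm) begins 69 mm behind the grasp point.
Start: joints at [1.176, 0.353, 1.633, -0, 1.155, -0.002], TCP at [0.239, 0.577, 0.24] pointing down, gripper open.
Joint ranges: [-2.63, 2.63], [-0.92, 2.1], [0.06, 2.66], [-1.3, 4.44], [0, 2.69], [-3.02, 3.02]. Speed limits (rad/s): [2.22, 2.22, 2.79, 3.14, 3.14, 3.14].

## Interface

Orientations are given as a unit quaternion [x, y, z, w].
In Python, from cell import observe, vision, env gives the robot as it stands.
- The arm moves only by the shell command python3 -m handwheel 'ROWS' [OPENING] [FORCE]. ROWS is JSON, a list of rows, each a list of 6 numbers: the shift along the tool's x, y, z in units of 40 mm (1.0 is 40 mm), then the turn, a rotation vector about the tool's x, y, z in rad. A call has 1 to 8 rows; each row shifts and turns the commanded pose from where the row before left it, along the tool's axes as they then stand; what a row does not reach is not made up. A row lasts 1/12 s, in which the tool goes at most 41.7 mm and 7.16 degrees, less where a joint would pass 70% of its speed; a pose out of reach is approached as far as the arm can. A call is refused whole if a number of a shift passes 1 or a number of a turn 0.125, either way. A call with a gripper value outside its range is refused whole. OPENING is the opening, from 0 (shut) to 1 (fully open), set as the call begins (- or left out, the last holds). The fingers move at their own pace and stop on an object; FORCE is the grip in N (left out, the last holds). Time passes only in rows, so rows that do not move let the fingers close. It gives the time, the measured TCP pose, the force and the opening at its end, in the units of the state.
- observe(): the state, without advancing time (a new reading comes with each control period).
- vision.capture(name): name is "scene" or "top" or "wrist"; returns the picture (400x640x3 uint8, blue, green, red); there is no depth.
- vision.camera_model(name): a dict with "fx", "fy", "cx", "cy" (pixels), "R" (3x3) and "t" (3): a world point X has camera coordinates R X + t. Camera axes: x right, y down, z forward; pixel columns grow to the right and rows downward; lengths in m; the calibration is good to about 2 mm. The wrist camera is an equidistant fisheye: a pixel r from the principal point sees the ray r / f radians off the axis. A picture is of the moment at which its call begins: read the wrist's pose just before it. camera_model takes no time and is no camera call; for the wrist camera it gives the pose at the moment of the call.
- env.sign_off(): hands the job in, once; it reports no verdict.
The state is a dict: "t": time; "q": joint angles; "qd": joint speeds; "joint_efforts": joint torques, N m; "ee_pos": TCP position; "eef_rot": TCP orientation; "wrist_force": force on the tool from outside, world axes, zero at the start; "wrist_torque": the same for the moment, N m; "grip_width": finger opening in m.
Only numpy, scipy, OpenCV 4.12 (cv2) and the standard library are available. Lean on these libraries where they do the work, as an engineer would, in place of code of your own. Each camera call takes 0.05 s, during which the arm holds its last target.

## Working session

There is one attempt and no reset: what is moved stays moved. The work goes in short steps, Python scripts to look and compute and a shell command to move; the robot and the scene stay as the last step left them, time stands still between calls to the robot, and variables do not carry over. Pictures are saved under pics/ and viewed, and the job is handed in when it is done.

```bash
ls; mkdir -p pics; python3 - <<'E'
from cell import observe, vision, env
import cv2
s=observe();print(s['t'],s['ee_pos'],s['eef_rot'],s['wrist_force'],s['grip_width'])
for n in("scene","top","wrist"):
    cv2.imwrite(f"pics/{n}0.png",vision.capture(n))
    print(n,vision.camera_model(n))
E
```

```text
pics
0.0 [0.23907621 0.57699449 0.23887277] [ 1.95152608e-01  9.80772664e-01 -6.52238861e-04 -1.24017761e-04] [0.0784152  0.39033281 1.48364583] 0.09170851114972751
scene {'fx': 389.0657206456393, 'fy': 389.0657206456393, 'cx': 321.3588777688196, 'cy': 199.61630794439822, 'R': array([[ 0.77645319,  0.63012707,  0.00776687],
       [ 0.32512806, -0.39000951, -0.86150121],
       [-0.53982608,  0.67144059, -0.50769612]]), 't': array([-0.41054337, -0.06781778,  1.08264258])}
top {'fx': 512.8710125656409, 'fy': 512.8710125656409, 'cx': 311.7151028168845, 'cy': 193.14155365204022, 'R': array([[-0.07990595, -0.99679144, -0.00467676],
       [-0.97364712,  0.0790543 , -0.21391987],
       [ 0.21360322, -0.01253996, -0.97684002]]), 't': array([0.05249806, 0.51091519, 0.83050281])}
wrist {'fx': 309.70691628693146, 'fy': 309.70691628693146, 'cx': 320.28986691455975, 'cy': 201.84265763937174, 'R': array([[ 0.38187231,  0.92421316, -0.00188791],
       [ 0.89868133, -0.37084452,  0.23419268],
       [ 0.21574383, -0.09112833, -0.97218837]]), 't': array([-0.62322477, -0.02673531,  0.39115994])}
```

View pics/scene0.png

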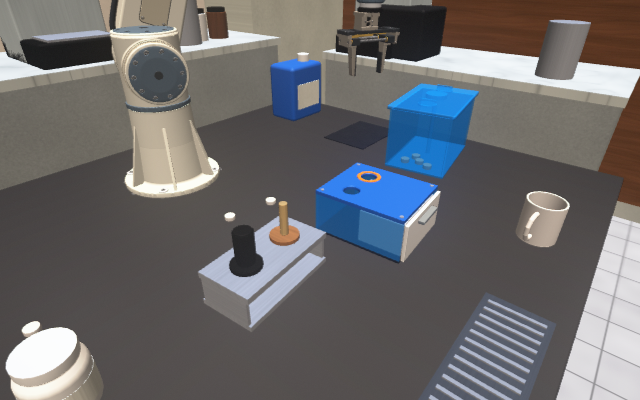

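View pics/top0.png

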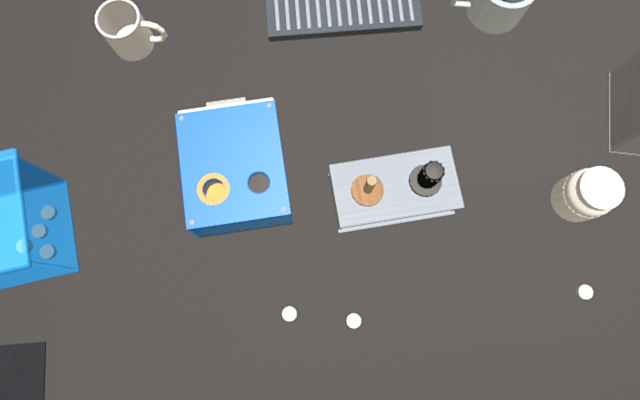

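View pics/wrist0.png

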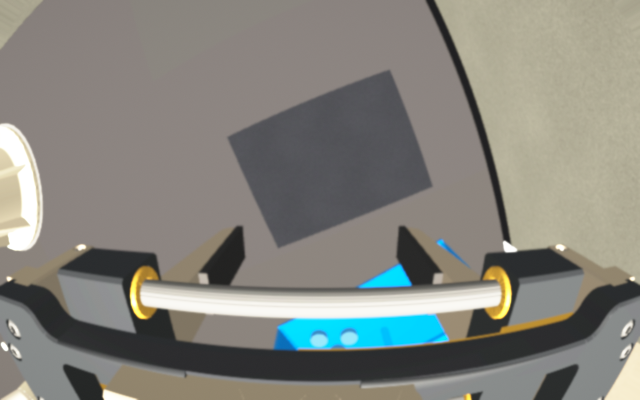

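Scene: the dowel is at about (284,220), the tamper at (244,250) and the orange ring at (369,177). Top view: dowel guard at (368,190), tamper at (428,178), ring at (213,189), drawer front at the top edge around row 103. Next I'll measure them.

```bash
cat > h.py <<'E'
import numpy as np,cv2
from cell import observe, vision, env
from scipy.spatial.transform import Rotation as Ro
def ray(m,u,v):
    d=np.array([(u-m['cx'])/m['fx'],(v-m['cy'])/m['fy'],1.]); R=m['R']
    return -R.T@m['t'], R.T@d
def onz(n,u,v,z):
    o,d=ray(vision.camera_model(n),u,v); return o+d*(z-o[2])/d[2]
def comp(mask,near):
    n,l,st,c=cv2.connectedComponentsWithStats(mask.astype(np.uint8))
    best=[i for i in range(1,n) if st[i,4]>15]
    i=min(best,key=lambda i:np.hypot(*(c[i]-near)))
    return (l==i).astype(np.uint8),c[i],st[i]
def fit(mask):
    c=max(cv2.findContours(mask,cv2.RETR_EXTERNAL,cv2.CHAIN_APPROX_NONE)[0],key=len)
    return cv2.fitEllipse(cv2.convexHull(c))
def proj(n,X):
    m=vision.camera_model(n);p=m['R']@np.array(X)+m['t'];return m['fx']*p[0]/p[2]+m['cx'],m['fy']*p[1]/p[2]+m['cy']
E
python3 - <<'E'
from h import *
for n,g,p in(("top",(368,190),(213,189)),("scene",(284,235),(369,177))):
    im=cv2.imread(f"pics/{n}0.png");hsv=cv2.cvtColor(im,cv2.COLOR_BGR2HSV);H,S,V=cv2.split(hsv)
    m=(H<25)&(S>90)&(V>60)
    for name,q,z in(("dowel",g,.076),("port",p,.1)):
        k,c,st=comp(m,q);e=fit(k);print(n,name,e,st,onz(n,*e[0],z))
# top grip, stand
im=cv2.imread("pics/top0.png")
cv2.imwrite("pics/topz.png",cv2.resize(im[90:240,150:470],None,fx=2.5,fy=2.5,interpolation=cv2.INTER_CUBIC))
im=cv2.imread("pics/scene0.png")
cv2.imwrite("pics/scz.png",cv2.resize(im[150:330,190:450],None,fx=3,fy=3,interpolation=cv2.INTER_CUBIC))
E
```

```text
top dowel ((367.0594787597656, 189.7486114501953), (30.877758026123047, 31.450971603393555), 81.85276794433594) [352 175  32  31 695] [ 0.50726418 -0.08206669  0.076     ]
top port ((211.1885528564453, 188.7877960205078), (26.96820640563965, 28.352210998535156), 20.859127044677734) [198 176  28  28 304] [0.5243976  0.17585325 0.1       ]
scene dowel ((283.01690673828125, 223.65087890625), (34.92646026611328, 44.38009262084961), 176.86517333984375) [269 201  30  45 672] [ 0.48107974 -0.05871117  0.076     ]
scene port ((368.67340087890625, 176.19747924804688), (10.468534469604492, 23.083824157714844), 94.32377624511719) [357 171  24  11 106] [0.52210277 0.17428345 0.1       ]
```

View pics/topz.png

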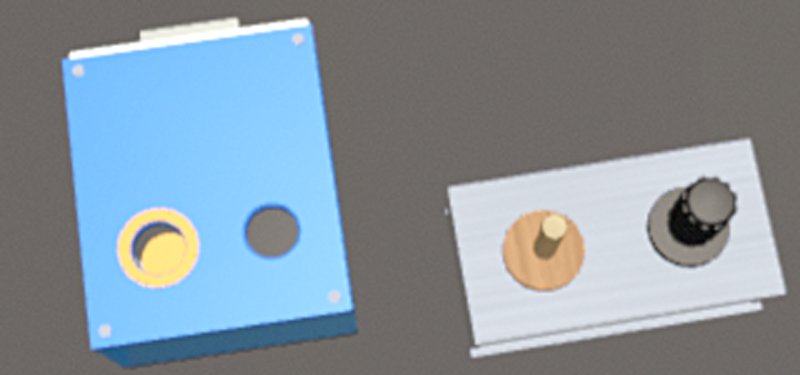

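View pics/scz.png

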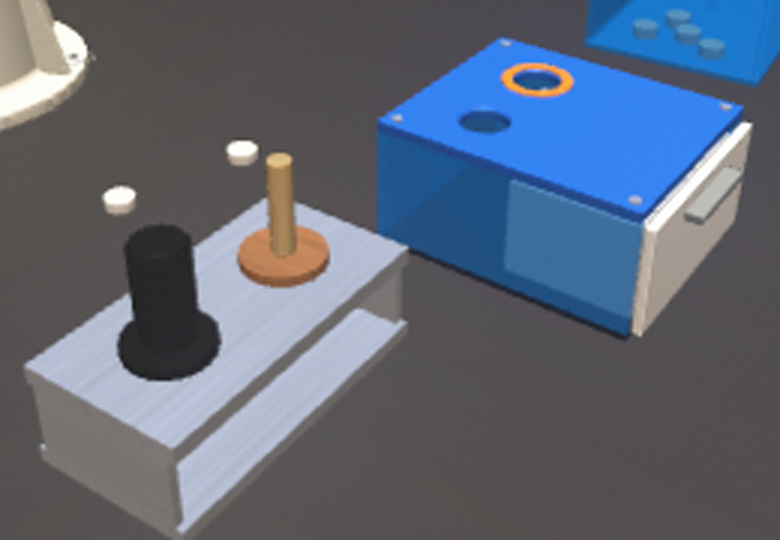

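```bash
python3 - <<'E'
from h import *
z=lambda x,y:(150+x/2.5,90+y/2.5)
print("griptop",onz("top",*z(553,227),.143), "scene",onz("scene",190+280/3,150+159/3,.143))
print("tampertop",onz("top",*z(711,199),.143))
print("guard scene",onz("scene",190+284/3,150+252/3,.078))
P=[onz("top",*z(*p),.07) for p in((449,187),(750,140),(784,294),(478,346))]
for p in P:print(p)
print("ctr",sum(P)/4, [np.degrees(np.arctan2(*(b-a)[1::-1])) for a,b in((P[1],P[0]),(P[2],P[3]),(P[3],P[0]),(P[2],P[1]))])
U=[onz("top",*z(*p),.1) for p in((63,60),(313,24),(354,311),(92,349))]
for p in U:print(p)
print("ctr",sum(U)/4,[np.degrees(np.arctan2(*(b-a)[1::-1])) for a,b in((U[3],U[0]),(U[2],U[1]))])
m=vision.camera_model("scene")
for p in((392,100),(478,93),(388,165)):print("box",onz("scene",*p,.0),onz("scene",*p,.15),onz("scene",*p,.2))
print("boxtop",onz("top",20,152,.15),onz("top",28,268,.15),onz("top",68,184,0),onz("top",77,272,0))
E
```

```text
griptop [ 0.50646479 -0.08169219  0.143     ] scene [ 0.50781359 -0.08161749  0.143     ]
tampertop [ 0.51640702 -0.1822036   0.143     ]
guard scene [ 0.50901325 -0.08326663  0.078     ]
[ 0.55751168 -0.02319203  0.07      ]
[ 0.57418346 -0.23381077  0.07      ]
[ 0.46470824 -0.24173229  0.07      ]
[ 0.4461232  -0.03289932  0.07      ]
ctr [ 0.51063165 -0.1329086   0.07      ] [np.float64(94.5258795735491), np.float64(95.08562628165659), np.float64(4.980627728695244), np.float64(4.138656491135657)]
[0.65960996 0.2318572  0.1       ]
[0.67172622 0.0608869  0.1       ]
[0.47114848 0.04719975 0.1       ]
[0.45997274 0.21772534 0.1       ]
ctr [0.56561435 0.1394173  0.1       ] [np.float64(4.049082888450835), np.float64(3.903734579543191)]
box [ 9.09909771e-02  1.03803421e+00 -5.55111512e-17] [0.34409664 0.57302606 0.15      ] [0.42846519 0.41802335 0.2       ]
box [0.34277187 1.40572896 0.        ] [0.51949032 0.82916677 0.15      ] [0.57839647 0.63697937 0.2       ]
box [0.42388558 0.44196027 0.        ] [0.57599513 0.15779359 0.15      ] [0.62669831 0.06307136 0.2       ]
boxtop [0.59580301 0.46379362 0.15      ] [0.41293959 0.44430702 0.15      ] [0.57932715 0.45840245 0.        ] [0.41606024 0.43889305 0.        ]
```

```bash
python3 -m handwheel '[[0,0,-1,0,0,0.12],[0,0,-1,0,0,0.12],[0,0,0,0,0,0.12],[0,0,0,0,0,0.12],[0,0,0,0,0,0.12],[0,0,0,0,0,0.12],[0,0,0,0,0,0.12],[0,0,0,0,0,0.12]]' 1 3
python3 -m handwheel '[[0,0,0,0,0,0.12],[0,0,0,0,0,0.02],[0,0,0,0,0,0]]'
cat >> h.py <<'E'
def go(x,y,z,yaw=None):
    s=observe();R=Ro.from_quat(s['eef_rot']).as_matrix();p=s['ee_pos']
    print("t",s['t'],"p",p.round(4),"yaw_y",np.degrees(np.arctan2(R[1,1],R[0,1])).round(2),"toolz",R[:,2].round(4),"units",(R.T@(np.array([x,y,z])-p)/.04).round(3),"F",np.round(s['wrist_force'],1),"w",s['grip_width'],"q",np.round(s['q'],2))
E
python3 -c "
from h import *
go(.507,-.0818,.24)"
```

```text
t: 0.82
ee_pos: [0.2391, 0.5772, 0.3193]
eef_rot: [0.628, 0.778, -0.0, 0.0]
wrist_force: [0.2, -0.1, -0.2]
grip_width: 0.0918
t: 1.07
ee_pos: [0.2392, 0.5773, 0.3194]
eef_rot: [0.678, 0.735, -0.0, 0.0]
wrist_force: [-0.9, -0.3, 0.2]
grip_width: 0.0918
t 1.0667 p [0.2392 0.5773 0.3194] yaw_y 4.58 toolz [-2.e-04 -4.e-04 -1.e+00] units [-16.958   5.359   1.99 ] F [-0.9 -0.3  0.2] w 0.09184000615122186 q [1.18 0.29 1.54 0.   1.31 1.1 ]
```

```bash
for i in 1 ; do python3 -m handwheel '[[-0.85,0.27,0,0,0,0],[-0.85,0.27,0,0,0,0],[-0.85,0.27,0,0,0,0],[-0.85,0.27,0,0,0,0],[-0.85,0.27,0,0,0,0],[-0.85,0.27,0,0,0,0],[-0.85,0.27,0,0,0,0],[-0.85,0.27,0,0,0,0]]'; done
python3 -m handwheel '[[-0.85,0.27,0,0,0,0],[-0.85,0.27,0,0,0,0],[-0.85,0.27,0,0,0,0],[-0.85,0.27,0,0,0,0],[-0.85,0.27,0.2,0,0,0],[-0.85,0.27,0.4,0,0,0],[-0.85,0.27,0.6,0,0,0],[-0.85,0.27,0.6,0,0,0]]'
python3 -m handwheel '[[-0.85,0.27,0.2,0,0,0],[-0.85,0.27,0,0,0,0],[-0.85,0.27,0,0,0,0],[-0.5,0.2,0,0,0,0],[0,0,0,0,0,0],[0,0,0,0,0,0]]'
python3 - <<'E'
from h import *
go(.507,-.0818,.116)
cv2.imwrite("pics/w1.png",vision.capture("wrist"))
cv2.imwrite("pics/t1.png",vision.capture("top"))
E
```

```text
t: 1.73
ee_pos: [0.3468, 0.3113, 0.3197]
eef_rot: [0.677, 0.736, 0.0, 0.0]
wrist_force: [0.8, 0.0, -0.3]
grip_width: 0.092
t: 2.4
ee_pos: [0.4538, 0.0489, 0.249]
eef_rot: [0.677, 0.736, 0.001, 0.001]
wrist_force: [1.2, -0.1, -0.2]
grip_width: 0.0921
t: 2.9
ee_pos: [0.5029, -0.0687, 0.2408]
eef_rot: [0.679, 0.734, -0.0, -0.0]
wrist_force: [0.5, 0.0, 0.5]
grip_width: 0.092
t 2.9 p [ 0.5029 -0.0687  0.2408] yaw_y 4.5 toolz [-5.e-04  3.e-04 -1.e+00] units [-0.336  0.079  3.12 ] F [0.5 0.  0.5] w 0.09195967356228087 q [-0.14  0.17  1.88  0.    1.09 -0.22]
```

View pics/w1.png

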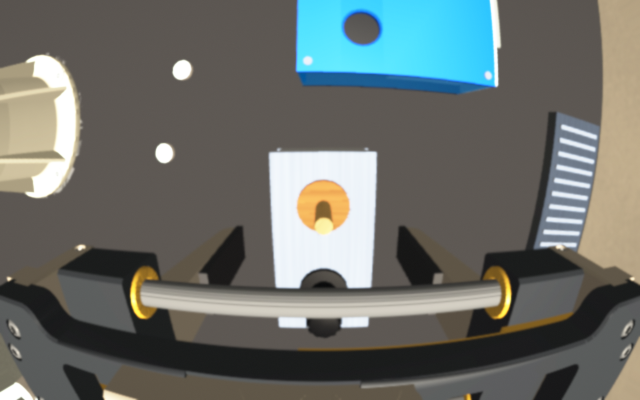

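The wrist view shows the dowel grip at (323,226), centred between the jaws at about x=320, with the tamper behind the bar at (324,300). Next: shift the last 13 mm, descend and grip.

```bash
python3 -m handwheel '[[-0.34,0.08,0,0,0,0],[0,0,0.6,0,0,0],[0,0,0.8,0,0,0],[0,0,0.8,0,0,0],[0,0,0.6,0,0,0],[0,0,0.35,0,0,0],[0,0,0,0,0,0],[0,0,0,0,0,0]]'
python3 - <<'E'
from h import *
go(.507,-.0818,.114)
cv2.imwrite("pics/w2.png",vision.capture("wrist"))
E
```

```text
t: 3.67
ee_pos: [0.5068, -0.0809, 0.1149]
eef_rot: [0.678, 0.735, -0.0, -0.001]
wrist_force: [-0.6, 0.0, 0.4]
grip_width: 0.0918
t 3.6667 p [ 0.5068 -0.0809  0.1149] yaw_y 4.56 toolz [-1.3e-03  2.0e-04 -1.0e+00] units [-0.024  0.002  0.023] F [-0.6  0.   0.4] w 0.09177955519419764 q [-0.16  0.34  1.98 -0.    0.82 -0.24]
```

View pics/w2.png

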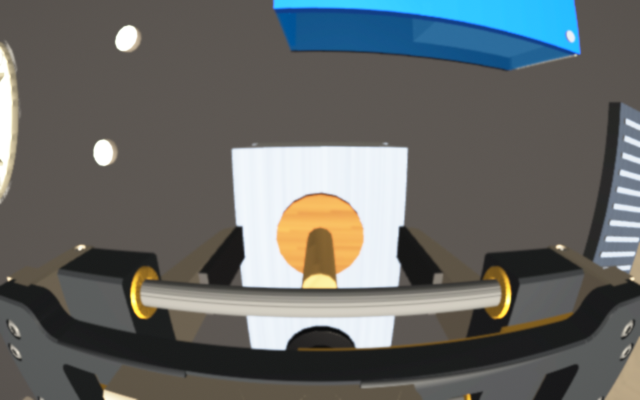

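The dowel is centred between the pads, with the guard at (320,235). Closing now.

```bash
python3 -m handwheel '[[0,0,0,0,0,0],[0,0,0,0,0,0],[0,0,0,0,0,0],[0,0,0,0,0,0],[0,0,0,0,0,0],[0,0,0,0,0,0],[0,0,0,0,0,0],[0,0,0,0,0,0]]' 0 45
python3 -m handwheel '[[0,0,0,0,0,0],[0,0,0,0,0,0],[0,0,-0.1,0,0,0],[0,0,-0.3,0,0,0],[0,0,-0.5,0,0,0],[0,0,-0.5,0,0,0],[0,0,-0.5,0,0,0],[0,0,-0.3,0,0,0]]'
python3 -m handwheel '[[0,0,-0.3,0,0,0],[0,0,0,0,0,0],[0,0,0,0,0,0]]'
python3 - <<'E'
from h import *
go(.5235,.1752,.24)
for n in("scene","top","wrist"): cv2.imwrite(f"pics/{n}3.png",vision.capture(n))
E
```

```text
t: 4.38
ee_pos: [0.5071, -0.0813, 0.1151]
eef_rot: [0.679, 0.734, 0.0, 0.0]
wrist_force: [-0.6, 0.1, 0.0]
grip_width: 0.0408
t: 5.05
ee_pos: [0.5077, -0.0813, 0.2052]
eef_rot: [0.679, 0.734, 0.001, 0.001]
wrist_force: [0.7, -0.1, -0.1]
grip_width: 0.0154
t: 5.3
ee_pos: [0.5074, -0.0813, 0.2155]
eef_rot: [0.679, 0.734, 0.0, 0.001]
wrist_force: [0.3, -0.3, -1.0]
grip_width: 0.0156
t 5.3 p [ 0.5074 -0.0813  0.2155] yaw_y 4.47 toolz [ 1.3e-03 -2.0e-04 -1.0e+00] units [ 6.36   0.903 -0.613] F [ 0.3 -0.3 -1. ] w 0.015562223626423139 q [-0.16  0.21  1.89  0.    1.04 -0.24]
```

View pics/scene3.png

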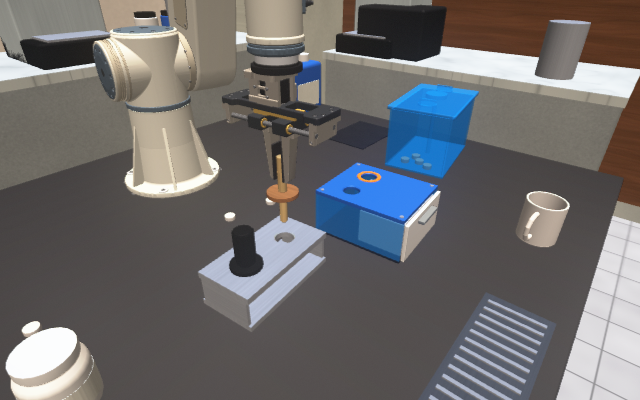

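View pics/wrist3.png

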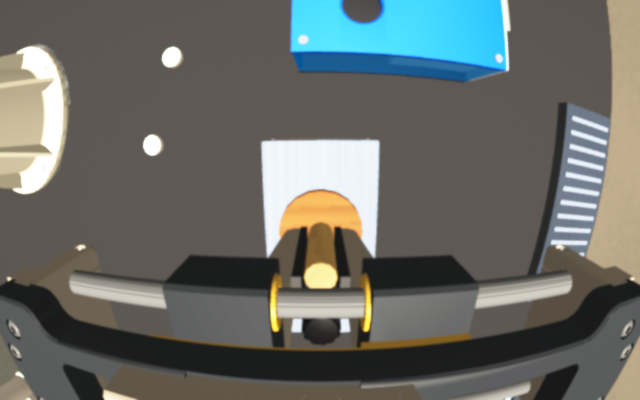

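The dowel has been lifted clear and the tamper hasn't moved. Next I'll check how the dowel sits in the jaws (tilt, height) and measure the now visible stand hole.

```bash
python3 - <<'E'
from h import *
im=cv2.imread("pics/scene3.png");cv2.imwrite("pics/s3z.png",cv2.resize(im[140:260,230:350],None,fx=5,fy=5,interpolation=cv2.INTER_CUBIC))
im=cv2.imread("pics/top3.png");cv2.imwrite("pics/t3z.png",cv2.resize(im[120:240,300:460],None,fx=5,fy=5,interpolation=cv2.INTER_CUBIC))
p=np.array([.5074,-.0813])
for z in(.2155+.024,.2155-.004,.2155-.046,.2155-.101):print(z,np.round(proj("scene",[*p,z]),1),np.round(proj("top",[*p,z]),1))
E
```

```text
0.2395 [280.8 152. ] [378.5 163.5]
0.2115 [281.6 167.5] [376.1 168.8]
0.16949999999999998 [282.6 189.6] [372.8 176.1]
0.11449999999999999 [284.  216.5] [369.  184.4]
```

View pics/s3z.png

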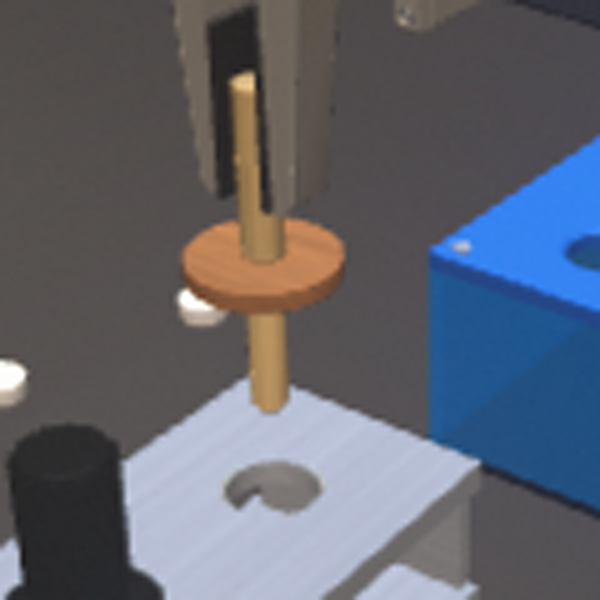

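View pics/t3z.png

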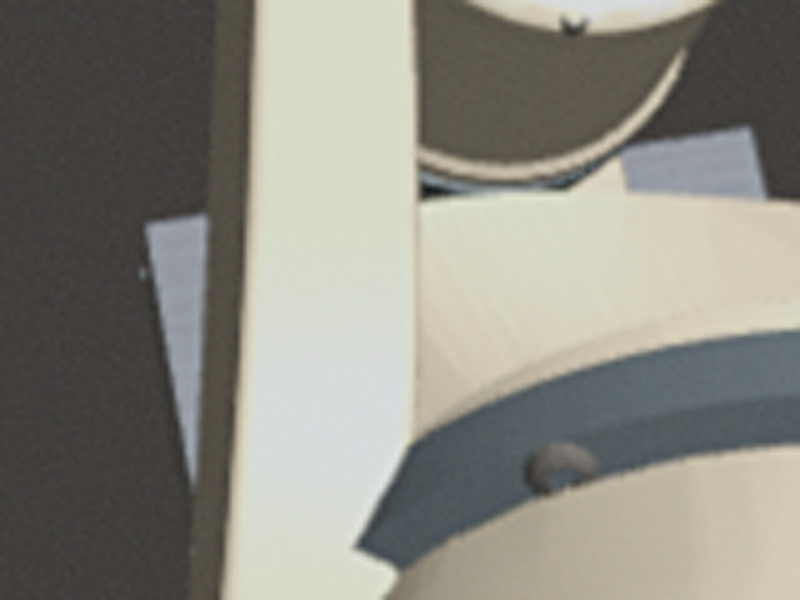

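```bash
python3 -m handwheel '[[0,0,-0.5,0,0,0],[0.3,0.1,-0.5,0,0,0],[0.8,0.1,0,0,0,0],[0.9,0.1,0,0,0,0],[0.9,0.1,0,0,0,0],[0.9,0.1,0,0,0,0],[0.9,0.1,0,0,0,0],[0.8,0.1,0,0,0,0]]'
python3 -m handwheel '[[0.5,0.1,0,0,0,0],[0.3,0.1,0,0,0,0],[0.06,0,0,0,0,0],[0,0,0,0,0,0],[0,0,0,0,0,0]]'
python3 - <<'E'
from h import *
go(.5235,.1752,.25)
for n in("scene","top","wrist"): im=vision.capture(n);cv2.imwrite(f"pics/{n}4.png",im)
im=cv2.imread("pics/scene4.png");cv2.imwrite("pics/s4z.png",cv2.resize(im[60:220,300:460],None,fx=4,fy=4,interpolation=cv2.INTER_CUBIC))
p=observe()['ee_pos']
for d in(.016,-.012,-.054,-.109):print(d,np.round(proj("scene",[*p[:2],p[2]+d]),1))
print(proj("scene",[.5235,.1752,.1]))
E
```

```text
t: 6.12
ee_pos: [0.5172, 0.1423, 0.2542]
eef_rot: [0.679, 0.734, -0.001, -0.0]
wrist_force: [-0.6, -0.6, -1.0]
grip_width: 0.0155
t: 6.53
ee_pos: [0.5229, 0.1741, 0.2546]
eef_rot: [0.679, 0.734, -0.001, -0.0]
wrist_force: [-0.5, -0.3, -0.4]
grip_width: 0.015
t 6.5333 p [0.5229 0.1741 0.2546] yaw_y 4.45 toolz [-1.1e-03 -8.0e-04 -1.0e+00] units [0.026 0.017 0.114] F [-0.5 -0.3 -0.4] w 0.014954084086333176 q [ 0.32  0.22  1.78 -0.    1.14  0.24]
0.016 [375.  100.3]
-0.012 [373.9 113.9]
-0.054 [372.4 133.4]
-0.109 [370.5 157.4]
(np.float64(369.4270685460377), np.float64(176.23717742023763))
```

View pics/s4z.png

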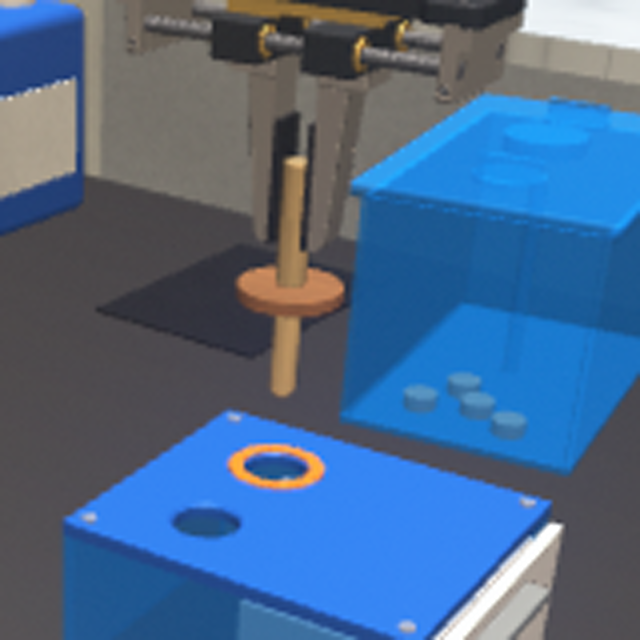

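View pics/wrist4.png

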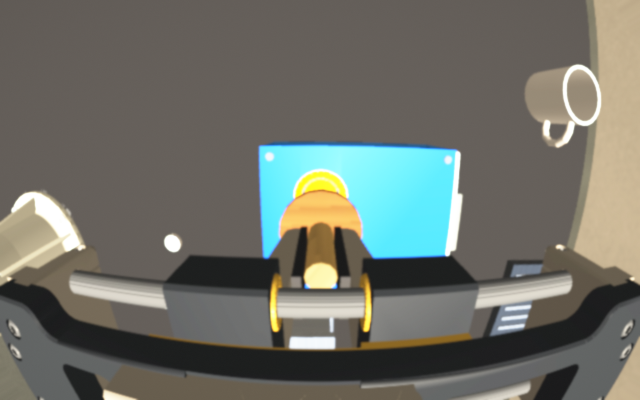

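View pics/top4.png

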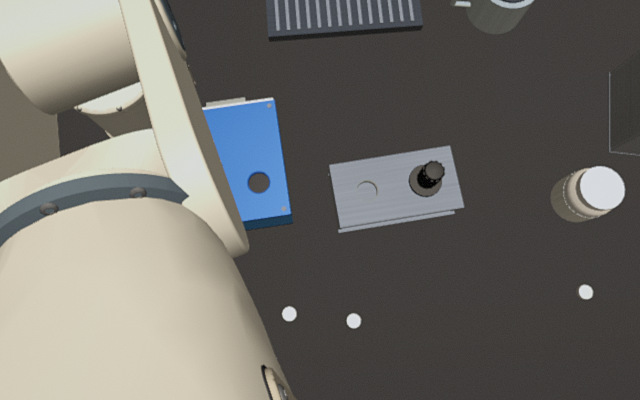

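The tip is at (371,158) in the scene view, directly above the ring at (369,176), and the prediction with an 8 mm slip in the jaws matches. Lowering into the port.

```bash
python3 -m handwheel '[[0.03,0.02,0.3,0,0,0],[0,0,0.4,0,0,0],[0,0,0.4,0,0,0],[0,0,0.4,0,0,0],[0,0,0.3,0,0,0],[0,0,0,0,0,0],[0,0,0,0,0,0]]'
python3 -m handwheel '[[0,0,0.1,0,0,0],[0,0,0.1,0,0,0],[0,0,0,0,0,0],[0,0,0,0,0,0]]'
python3 - <<'E'
from h import *
go(.5235,.1752,.158)
im=vision.capture("scene");cv2.imwrite("pics/s5z.png",cv2.resize(im[60:260,280:480],None,fx=3,fy=3,interpolation=cv2.INTER_CUBIC))
E
```

```text
t: 7.27
ee_pos: [0.5235, 0.1761, 0.1824]
eef_rot: [0.679, 0.734, -0.001, -0.0]
wrist_force: [1.4, -0.4, -1.5]
grip_width: 0.0151
t: 7.6
ee_pos: [0.5239, 0.1765, 0.1753]
eef_rot: [0.679, 0.734, 0.0, 0.0]
wrist_force: [0.3, -0.1, -1.3]
grip_width: 0.0152
t 7.6 p [0.5239 0.1765 0.1753] yaw_y 4.47 toolz [ 3.e-04  1.e-04 -1.e+00] units [-0.032 -0.014  0.431] F [ 0.3 -0.1 -1.3] w 0.015241212760626503 q [0.32 0.31 1.85 0.   0.98 0.24]
```

View pics/s5z.png

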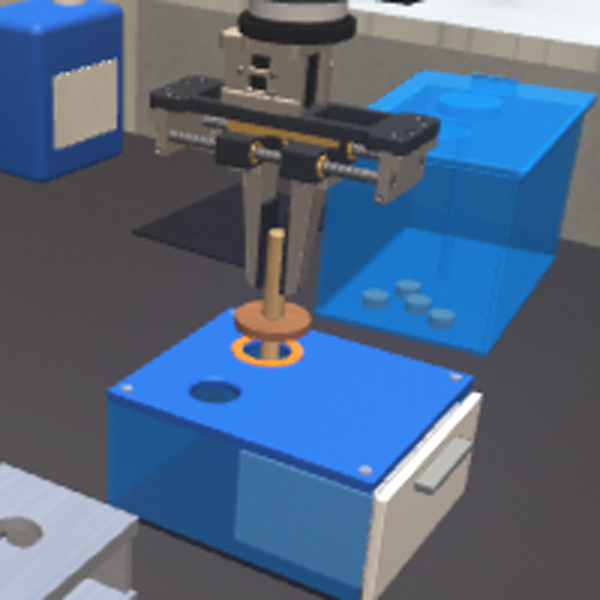

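The stem is inside the ring and the drawer is still shut. Pressing.

```bash
python3 -m handwheel '[[-0.03,0,0.1,0,0,0],[0,0,0.1,0,0,0],[0,0,0.1,0,0,0],[0,0,0.08,0,0,0],[0,0,0,0,0,0],[0,0,0,0,0,0]]'
python3 - <<'E'
from h import *
go(.5235,.1752,.156)
im=vision.capture("scene");cv2.imwrite("pics/s6z.png",cv2.resize(im[60:260,280:480],None,fx=3,fy=3,interpolation=cv2.INTER_CUBIC))
E
```

```text
t: 8.15
ee_pos: [0.5246, 0.1756, 0.1602]
eef_rot: [0.679, 0.734, 0.001, 0.0]
wrist_force: [-0.7, 1.8, 5.0]
grip_width: 0.0153
t 8.15 p [0.5246 0.1756 0.1602] yaw_y 4.46 toolz [ 1.3e-03  6.0e-04 -1.0e+00] units [-0.007 -0.028  0.106] F [-0.7  1.8  5. ] w 0.015315801297116178 q [0.32 0.33 1.86 0.   0.95 0.24]
```

View pics/s6z.png

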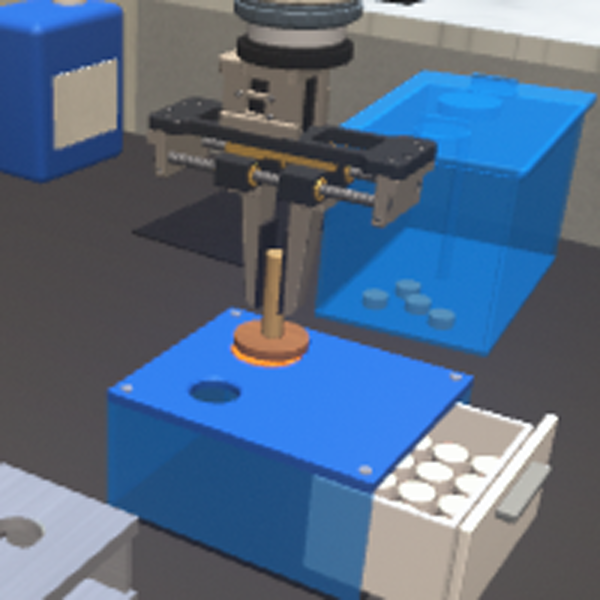

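The drawer has sprung open; its front is now at about (510,480) in the crop. Lifting straight out, and I'll re-measure the stand hole.

```bash
python3 -m handwheel '[[0,0,-0.2,0,0,0],[0,0,-0.4,0,0,0],[0,0,-0.5,0,0,0],[0,0,-0.5,0,0,0],[0,0,-0.5,0,0,0],[0,0,-0.3,0,0,0],[0,0,0,0,0,0],[0,0,0,0,0,0]]'
python3 - <<'E'
from h import *
im=vision.capture("scene");cv2.imwrite("pics/scene7.png",im)
cv2.imwrite("pics/s7z.png",cv2.resize(im[60:260,280:480],None,fx=3,fy=3,interpolation=cv2.INTER_CUBIC))
im=cv2.imread("pics/top4.png");cv2.imwrite("pics/t4z.png",cv2.resize(im[140:240,320:480],None,fx=5,fy=5,interpolation=cv2.INTER_CUBIC))
print(onz("scene",284.4,237.6,.07),onz("top",366.5,188.5,.07))
go(.507,-.082,.255)
E
```

```text
t: 8.87
ee_pos: [0.5239, 0.1752, 0.256]
eef_rot: [0.679, 0.734, 0.0, 0.0]
wrist_force: [-0.2, -0.4, -1.8]
grip_width: 0.0152
[ 0.50850131 -0.08390171  0.07      ] [ 0.51080702 -0.0820844   0.07      ]
t 8.9167 p [0.5234 0.1751 0.255 ] yaw_y 4.47 toolz [-1.e-03 -4.e-04 -1.e+00] units [-6.375e+00 -9.110e-01  4.000e-03] F [-0.8 -0.2 -1.3] w 0.01502788077916767 q [ 0.32  0.23  1.77 -0.    1.14  0.24]
```

View pics/s7z.png

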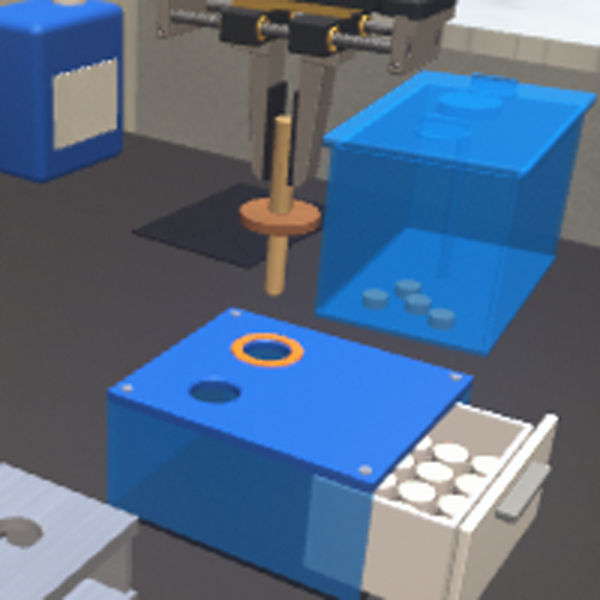

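View pics/t4z.png

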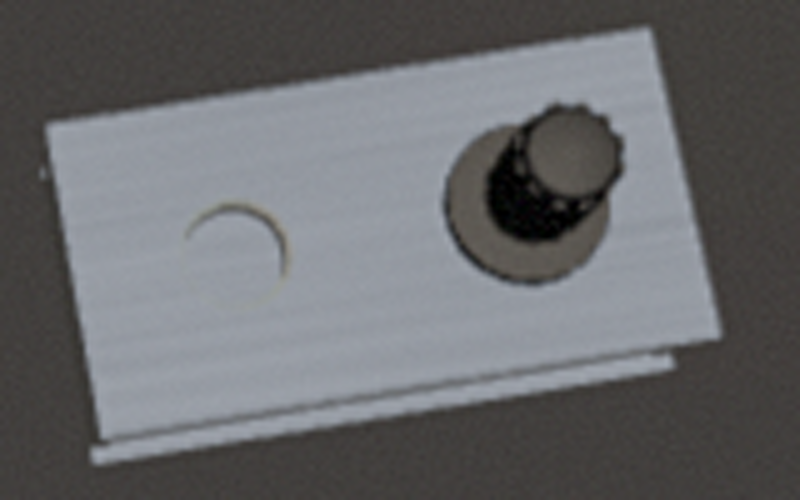

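```bash
python3 -m handwheel '[[-0.4,-0.1,0,0,0,0],[-0.8,-0.1,0,0,0,0],[-0.9,-0.1,0,0,0,0],[-0.9,-0.1,0,0,0,0],[-0.9,-0.1,0,0,0,0],[-0.9,-0.1,0,0,0,0],[-0.8,-0.1,0,0,0,0],[-0.5,-0.1,0,0,0,0]]'
python3 -m handwheel '[[-0.28,-0.1,0,0,0,0],[0,0,0.3,0,0,0],[0,0,0.5,0,0,0],[0,0,0.4,0,0,0],[0,0,0,0,0,0],[0,0,0,0,0,0]]'
python3 - <<'E'
from h import *
print(onz("top",367.2,191,.07))
go(.507,-.0828,.124)
im=vision.capture("scene");cv2.imwrite("pics/s8z.png",cv2.resize(im[140:260,230:350],None,fx=5,fy=5,interpolation=cv2.INTER_CUBIC))
E
```

```text
t: 9.58
ee_pos: [0.5099, -0.0731, 0.2543]
eef_rot: [0.679, 0.734, -0.001, -0.001]
wrist_force: [0.3, -0.2, -0.5]
grip_width: 0.0154
t: 10.08
ee_pos: [0.5069, -0.0814, 0.2067]
eef_rot: [0.679, 0.734, -0.001, -0.001]
wrist_force: [-0.2, -0.3, 0.2]
grip_width: 0.0151
[ 0.50637618 -0.08282185  0.07      ]
t 10.0833 p [ 0.5069 -0.0814  0.2067] yaw_y 4.49 toolz [-3.2e-03  7.0e-04 -1.0e+00] units [-0.038  0.005  2.067] F [-0.2 -0.3  0.2] w 0.01513826927427672 q [-0.16  0.22  1.9   0.    1.03 -0.24]
```

View pics/s8z.png

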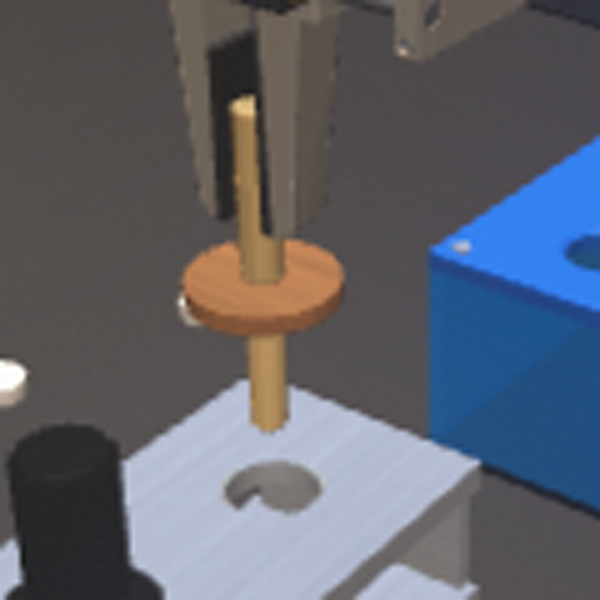

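The tip at (269,428) sits over the hole at (272,487). Lowering.

```bash
python3 -m handwheel '[[-0.03,0,0.3,0,0,0],[0,0,0.5,0,0,0],[0,0,0.5,0,0,0],[0,0,0.4,0,0,0],[0,0,0.2,0,0,0],[0,0,0.06,0,0,0],[0,0,0,0,0,0],[0,0,0,0,0,0]]'
python3 - <<'E'
from h import *
go(.507,-.0828,.124)
im=vision.capture("scene");cv2.imwrite("pics/s9z.png",cv2.resize(im[140:280,230:350],None,fx=4,fy=4,interpolation=cv2.INTER_CUBIC))
E
```

```text
t: 10.8
ee_pos: [0.5088, -0.0832, 0.1305]
eef_rot: [0.679, 0.734, 0.0, 0.001]
wrist_force: [-0.6, 0.0, 0.2]
grip_width: 0.0154
t 10.8 p [ 0.5088 -0.0832  0.1305] yaw_y 4.47 toolz [ 1.4e-03 -2.0e-04 -1.0e+00] units [ 0.014 -0.045  0.162] F [-0.6  0.   0.2] w 0.015366572698275757 q [-0.16  0.32  1.96  0.    0.86 -0.24]
```

View pics/s9z.png

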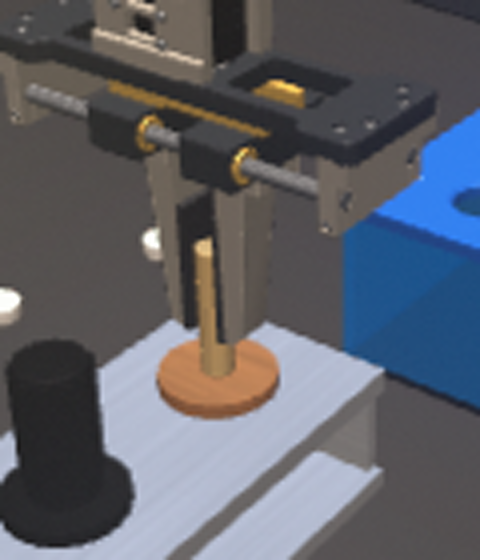

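```bash
python3 -m handwheel '[[0,-0.04,0.07,0,0,0],[0,0,0.04,0,0,0],[0,0,0,0,0,0],[0,0,0,0,0,0]]'
python3 -m handwheel '[[0,0,0.03,0,0,0],[0,0,0,0,0,0],[0,0,0,0,0,0]]'
```

```text
t: 11.18
ee_pos: [0.5067, -0.0834, 0.1256]
eef_rot: [0.679, 0.734, 0.0, 0.0]
wrist_force: [-0.9, -0.2, 4.3]
grip_width: 0.0152
t: 11.43
ee_pos: [0.5068, -0.0834, 0.1255]
eef_rot: [0.679, 0.734, 0.0, 0.0]
wrist_force: [-5.2, 0.1, 21.4]
grip_width: 0.015
```

The guard is on the deck. I'll ease the load and open gently.

```bash
python3 -m handwheel '[[0,0,-0.03,0,0,0],[0,0,-0.01,0,0,0],[0,0,0,0,0,0]]'
python3 -m handwheel '[[0,0,0,0,0,0],[0,0,0,0,0,0],[0,0,0,0,0,0]]' 0.25 5
python3 -m handwheel '[[0,0,0,0,0,0],[0,0,0,0,0,0],[0,0,0,0,0,0],[0,0,0,0,0,0],[0,0,0,0,0,0],[0,0,0,0,0,0],[0,0,0,0,0,0],[0,0,0,0,0,0]]' 1 5
python3 - <<'E'
from h import *
go(.507,-.0828,.25)
im=vision.capture("scene");cv2.imwrite("pics/s10z.png",cv2.resize(im[140:280,230:350],None,fx=4,fy=4,interpolation=cv2.INTER_CUBIC))
cv2.imwrite("pics/w10.png",vision.capture("wrist"))
E
```

```text
t: 11.68
ee_pos: [0.5066, -0.0833, 0.1256]
eef_rot: [0.679, 0.734, 0.0, 0.0]
wrist_force: [-1.7, 0.1, 3.6]
grip_width: 0.0152
t: 11.93
ee_pos: [0.5064, -0.0833, 0.1252]
eef_rot: [0.679, 0.734, -0.0, -0.0]
wrist_force: [-0.7, -0.1, 0.1]
grip_width: 0.0229
t: 12.6
ee_pos: [0.5065, -0.0833, 0.1255]
eef_rot: [0.679, 0.734, 0.0, 0.0]
wrist_force: [0.2, 0.3, 0.2]
grip_width: 0.0743
t 12.6 p [ 0.5065 -0.0833  0.1255] yaw_y 4.47 toolz [ 0. -0. -1.] units [ 0.011  0.014 -3.113] F [0.2 0.3 0.2] w 0.07427801538235014 q [-0.17  0.33  1.97 -0.    0.84 -0.24]
```

View pics/s10z.png

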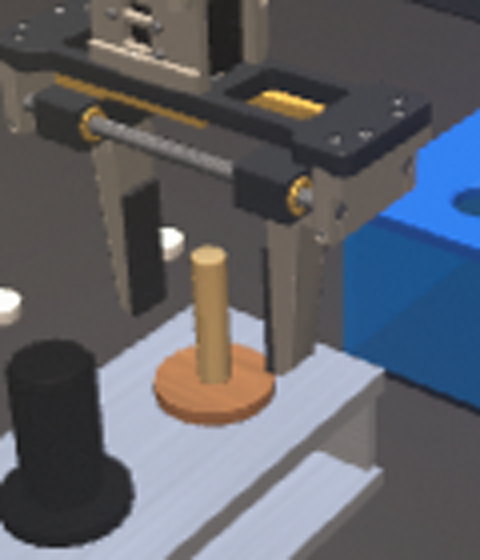

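View pics/w10.png

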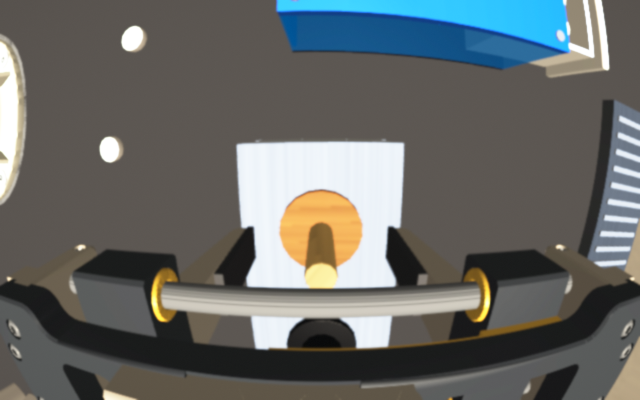

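The dowel stands free, with its guard flat on the deck. Retreating up, then toward the robot's free side so the cameras can see.

```bash
python3 -m handwheel '[[0,0,-0.2,0,0,0],[0,0,-0.4,0,0,0],[0,0,-0.6,0,0,0],[0,0,-0.8,0,0,0],[0,0,-0.8,0,0,0],[0,0,-0.8,0,0,0],[0,0,-0.4,0,0,0],[0,0,0,0,0,0]]'
python3 -m handwheel '[[0,-0.8,0,0,0,0],[0,-0.8,0,0,0,0],[0,-0.8,0,0,0,0],[0,-0.8,0,0,0,0],[0,-0.3,0,0,0,0],[0,0,0,0,0,0],[0,0,0,0,0,0],[0,0,0,0,0,0]]'
python3 - <<'E'
from h import *
go(.507,-.0828,.25)
for n in("scene","top"): cv2.imwrite(f"pics/{n}11.png",vision.capture(n))
E
```

```text
t: 13.37
ee_pos: [0.5084, -0.0836, 0.2903]
eef_rot: [0.679, 0.734, 0.002, 0.003]
wrist_force: [0.6, 0.2, -0.3]
grip_width: 0.0919
t: 14.03
ee_pos: [0.3682, -0.0943, 0.2857]
eef_rot: [0.679, 0.734, 0.0, 0.0]
wrist_force: [-0.7, -0.3, -0.5]
grip_width: 0.0917
t 14.0333 p [ 0.3682 -0.0943  0.2857] yaw_y 4.46 toolz [ 1.1e-03 -1.0e-04 -1.0e+00] units [0.018 3.481 0.896] F [-0.7 -0.3 -0.5] w 0.09168187404118501 q [-0.25 -0.1   2.05  0.    1.19 -0.33]
```

View pics/scene11.png

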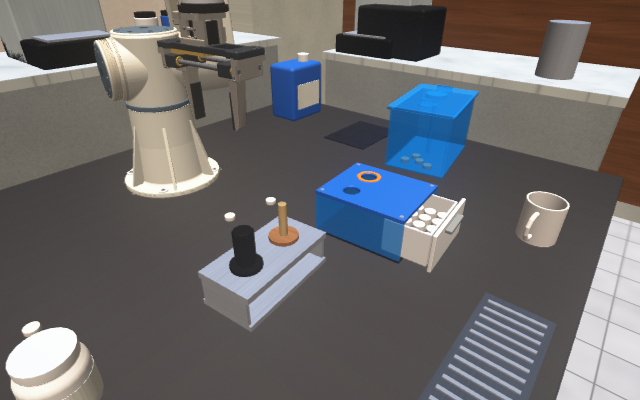

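View pics/top11.png

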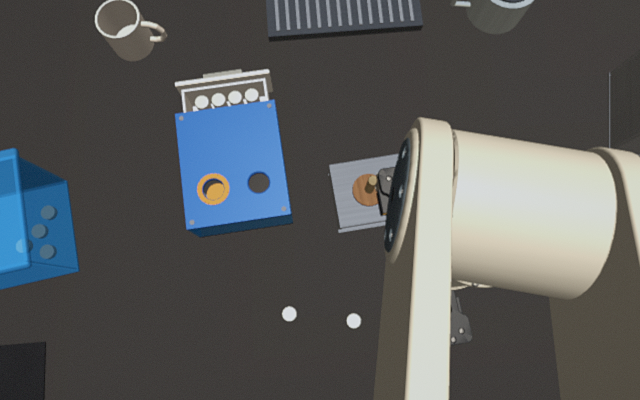

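The scene view shows the dowel upright at (283,220), guard at (284,235), where it started. The tamper is unmoved at (244,250), the drawer is open at (440,230), and the arm is clear. Handing in.

```bash
python3 -c "
from h import *
print(env.sign_off())"
```

```text
the job is handed in; nothing more can be done
None
```

I pushed the dowel through the orange-ringed hole, the drawer sprang open, and the dowel is back upright in its own stand hole. I handed the job in at about 14 s, well under the 48 s limit.

- **Last checks:** the final pictures show the drawer open. The dowel and tamper are at the same image positions as at the start, and the gripper is open and clear of everything.
- **Dowel slip:** it slid about 8 mm and tilted 2–3° in the jaws, because I began lifting before the fingers had fully closed. I allowed for this in the press and the return.
- **Forces:** the highest wrist reading at the end of a move was about 21 N, when the guard met the stand deck. I eased it to under 4 N before opening the gripper. Pressing the catch read about 5 N.
- **Not checked:** I judged the drawer's travel by eye and did not measure it against 55 mm.

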